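Close the storage chamber and set its vent cap

TASK

Swing the open lid of the small grey storage chamber down until it is fully shut. Then screw the round knurled vent cap on top of the lid clockwise until it bottoms out, back it off a quarter turn so that the chamber can breathe, and finish while still holding the cap at that setting, with the lid shut. Leave the two small vials beside the chamber and the wide white bottle standing where they are.

Things in the scene. Friction and masses are not known exactly. Their poses are not given: they have to be found in the camera images.
- chamber: Storage chamber fixed to the worktop: grey open tub, 130 (its x) x 160 (its y) x 60 mm high, with a white hinged lid. Origin: centre of its underside, on the worktop. z is up, the -x side is the front (roughly toward the robot), the hinge runs along the +x side. Lid shut: the cap stands over the origin and the lid's upper face is 70 mm above the worktop. A petri dish is fixed inside.
- lid_hinge (a point): Middle of the lid's hinge axis, at chamber x = +67 mm, 62 mm above the worktop. Its axes turn with the lid: y along the hinge axis, -x from the hinge to the lid's front edge, z out of the lid's outer (upper) face.
- lid (a joint): Opening angle, rad: 0 shut, grows as the front edge swings up and back, stop 1.75; starts at 1.0 to 1.45. The hinge is stiff (0.32 N m): the lid stays where it is left and must be pushed right down, some 3 N at the front edge. Open, its outer face with the cap looks away from the robot.
- lid_edge (a point): Middle of the front edge of the lid's outer face, same axes as lid_hinge. The lid is 134 mm from hinge to front edge, 164 mm wide, 8 mm thick, about 0.2 kg; its underside lies in the hinge plane. A lip 50 mm wide and 6 mm thick reaches 17 mm past the middle of the front edge.
- cap_turn (a joint): Angle of the vent cap on its thread, rad: 0 bottomed out on a hard stop, grows as it is unscrewed (counter-clockwise seen from above, lid shut); a quarter turn back from the stop is 1.57. Starts at 1.9 to 2.8, stays where it is left. Turning takes about 0.06 N m. The cap rises 4 mm in a whole turn and cannot come off.
- cap: Vent cap: knurled steel cylinder, 40 mm diameter, 26 mm high, 60 g, in the middle of the lid, 67 mm from the hinge. Origin: centre of its lower rim; z along its axis, out of the lid; x along a small dark raised pointer on its top. Lid shut and cap bottomed: the rim is 4 mm above the lid's face (2 mm above a flat 48 mm port disc), its top 100 mm above the worktop.
- vial_a: Small glass vial, 27 mm diameter, 64 mm high, standing 11 to 14 cm to the chamber's left (+y). Bystander; origin at its underside.
- vial_b: A second such vial, 11 to 13 cm to the chamber's right (-y). Bystander; origin at its underside.
- purple_bottle: White wide bottle, 86 mm diameter, 135 mm high, behind the chamber on its left. Bystander; origin at its underside.

How it is judged (in metres and radians):
On the way, in this order (a step that is already met when the one before it is completed fails the run):
1. the lid is shut (value of joint lid below 0.05 rad), for 0.2 s.
2. the cap is screwed on until it bottoms out, the lid staying shut (value of joint cap_turn below 0.1 rad and value of joint lid below 0.06 rad), for 0.1 s.
3. the cap is backed off a quarter turn (value of joint cap_turn between 1.2 and 1.94 rad), for 0.1 s.
At the end, for the whole second after the job is handed in: The lid is shut (within 0.06 rad, 8 mm at its front edge), the cap stands a quarter turn (1.57 rad, within 0.37 rad, about 21 degrees) back from its stop, and the fingers hold the cap with more than 3 N (all of step 3 and value of joint lid below 0.06 rad and contact force between the fingers and cap above 3 N); the arm keeps its last pose, push and grip.
It fails at once if a vial beside the chamber or the wide white bottle is pushed more than 30 mm away or tipped over (distance of any of vial_a, vial_b, purple_bottle from where it was at the start of the episode above 0.03 m or angle between any of vial_a, vial_b, purple_bottle's own z axis and vertical above 0.5 rad).
It also fails if it takes over 51 s, if anything falls off the work surface, if the arm or the gripper's body presses on something with over 40 N, if the wrist force passes 120 N, or if a joint passes its speed limit or range.

ROBOT

A 6-joint arm with a two-finger parallel gripper is mounted at the origin on a cart in front of the work surface, level with it; the furniture and walls round the work are solid. World frame = base frame: x ahead of the robot, y to its left, z up, the work surface at z = 0. Lengths are in mm, angles in rad, forces in N, time in s.
With the tool pointing down it reaches from about 350 to 775 mm from the base axis. Payload 7.3 kg.
Tool frame: the origin (TCP) lies midway between the tips of the shut fingers; the grasp point (between the pads) lies 19 mm behind it; z points along the fingers, y is the line along which they close (so a half turn about z gives the same grasp; the last joint's range is limited). The gripper opens to 92 mm and grips with 3 to 60 N. Pads are 19 mm wide; open, the fingers measure 130 mm over their backs; the gripper's body (75 mm by 190 mm) begins 47 mm behind the grasp point.
Start: joints at [1.02, 0.342, 1.524, -0, 1.275, -0.146], TCP at [206.751, 482.596, 226.741] pointing down, gripper open.
Joint ranges: [-2.53, 2.53], [-0.77, 2.02], [0.04, 2.7], [-1, 4.14], [0.28, 2.66], [-3.11, 3.11]. Speed limits (rad/s): [2.57, 2.57, 3.14, 3.14, 3.14, 3.14].

INTERFACE

Orientations are given as a rotation vector (axis times angle).
In Python, from workcell import sensors, viewer, order gives the robot as it stands.
- The arm moves only by the tool step_arm, never from a script. Its argument "increments" is a list of rows, each a list of 7 numbers: the shift along the tool's x, y, z normalised to -1 to 1, where 1 is 150 mm, then the turn, a rotation vector about the tool's x, y, z normalised to -1 to 1, where 1 is 90 degrees, then the finger opening in mm, from 0 to 91.8. In form: [[x, y, z, ax, ay, az, claw], ...]. A call has exactly 5 rows; each row is the pose to reach, as a shift and turn from the pose commanded when the call began, along the tool's axes at that moment; what a row does not reach only later rows make up. A row lasts 1/8 s, in which the tool goes at most 62.5 mm and 10.7 degrees, less where a joint would pass 70% of its speed; a pose out of reach is approached as far as the arm can. A call with a number of a shift or a turn outside -1 to 1 is refused whole. A call with a gripper value outside its range is refused whole. The fingers move at their own pace and stop on an object; "grip_force" is the grip in N (left out, the last holds). Time passes only in rows, so rows that repeat a pose let the fingers close, or fill a call up. It gives the time, the measured TCP pose, the force, the opening and the grip force at its end, in the units of the state.
- sensors.state(): the state, without advancing time (a new reading comes with each control period).
- viewer.read_camera(name): name is "scene" or "top" or "wrist"; returns a dict with "img" (400x640x3 uint8, red, green, blue), "z_map" (400x640 float32, mm along the optical axis (not along the pixel's ray), 0 where there is no reading), "fx", "fy", "cx", "cy" (pixels), "k1" (the pictures are not rectified: a ray, as slopes to the right and down, at radius r is drawn at 1 + k1 r^2 times it, then the intrinsics apply), "R" (3x3) and "t" (3): a world point X has camera coordinates R X + t; the wrist camera has in their place "hand_eye" (4x4, takes a point from camera to tool coordinates, whose origin is the TCP and whose axes are the flange's). Camera axes: x right, y down, z forward; pixel columns grow to the right and rows downward; lengths in mm; the calibration is good to about 2 mm. A picture is of the moment at which its call begins: read the wrist's pose just before it.
- order.close_job(): hands the job in; it is judged then, once.
The state is a dict: "clock": time; "joints": joint angles; "qvel": joint speeds; "joint_efforts": joint torques, N m; "eef_pos": TCP position; "tcp_rot": TCP orientation; "ft_force": force on the tool from outside, world axes, zero at the start; "wrist_torque": the same for the moment, N m; "grip_width": opening from 0.0 (shut) to 1.0 (fully open); "gripper_force": force on a finger pad.
Only numpy, scipy, OpenCV 4.12 (cv2) and the standard library are available. Lean on these libraries where they do the work, as an engineer would, in place of code of your own. Each camera call takes 0.05 s, during which the arm holds its last target. There are 200 camera calls.

## Working session

There is one attempt and no reset: what is moved stays moved. The work goes in short steps, Python scripts to look and compute and a tool call to move; the robot and the scene stay as the last step left them, time stands still between calls to the robot, and variables do not carry over. Pictures are saved under pics/ and viewed, at most 10 in all, crops included, and the job is handed in when it is done.

Besides the shell and the picture viewer there is one more tool, called after "Request:" by a JSON object that holds its "name" and its "arguments". step_arm: Moves the arm, as the interface text tells. Scaled input: -1 to 1 covers 150 mm each way for a shift and 90 degrees each way for a turn. Its arguments: {"type":"object","properties":{"increments":{"type":"array","items":{"type":"array","items":{"type":"number"}}},"grip_force":{"type":"number"}},"required":["increments"]}

```bash
mkdir -p pics; ls; cat > h.py <<'E'
import numpy as np,cv2,pickle
from workcell import sensors,viewer,order
from scipy.spatial.transform import Rotation as Ro
def shot(n,f=None):
    c=viewer.read_camera(n); pickle.dump(c,open(f'pics/{n}.pkl','wb'))
    if f: cv2.imwrite(f'pics/{f}.png',c['img'][:,:,::-1])
    return c
def load(n): return pickle.load(open(f'pics/{n}.pkl','rb'))
def cloud(c):
    v,u=np.mgrid[0:400,0:640].astype(float)
    K=np.array([[c['fx'],0,c['cx']],[0,c['fy'],c['cy']],[0,0,1]])
    p=cv2.undistortPoints(np.stack([u.ravel(),v.ravel()],1)[:,None],K,np.array([c['k1'],0,0,0,0.]))[:,0]
    z=c['z_map'].ravel()[:,None]
    X=np.hstack([p*z,z])
    if 'R' in c: X=(X-c['t'])@np.array(c['R'])
    return X.reshape(400,640,3)
E
python3 - <<'E'
from h import *
a=shot('scene');b=shot('top')
im=np.vstack([a['img'],b['img']]);cv2.imwrite('pics/a.png',cv2.resize(im[:,:,::-1],(480,600),interpolation=cv2.INTER_AREA))
cv2.imwrite('pics/s.png',a['img'][:,:,::-1]);cv2.imwrite('pics/t.png',b['img'][:,:,::-1])
s=sensors.state();print(s)
print(a['R'],a['t'],b['R'],b['t'],a['k1'])
E
```

```text
pics
{'clock': 0.1, 'joints': array([ 1.01996708e+00,  3.42604649e-01,  1.52491108e+00, -5.35160213e-06,
        1.27541660e+00, -1.46018588e-01]), 'qvel': array([ 0.00135582, -0.00167284, -0.00054755,  0.00066251, -0.00251507,
       -0.00040378]), 'joint_efforts': array([ 1.02343649e-03, -4.32004845e+01, -2.44693708e+01,  7.17431470e-02,
        5.28009573e-02, -5.50246671e-05]), 'eef_pos': array([206.56584044, 482.25853366, 226.14322296]), 'tcp_rot': array([-6.31448721e-01, -3.07701634e+00,  1.98036713e-03]), 'ft_force': array([-1.10738388,  0.36618144,  0.04867897]), 'wrist_torque': array([-0.01365608,  0.02551648,  0.00351916]), 'gripper_force': 0.0, 'grip_width': 0.9966758108468998}
[[ 0.81145442 -0.5842937   0.01194174]
 [-0.42491858 -0.60390002 -0.67435077]
 [ 0.40123053  0.54213064 -0.73831459]] [-199.49168041  483.44097026  510.53485531] [[-0.01227445 -0.99989503 -0.00769887]
 [-0.99321151  0.01308237 -0.11558435]
 [ 0.11567294  0.00622787 -0.99326783]] [361.52539113 523.90940433 854.63704908] -0.08508282846835817
```

View pics/s.png

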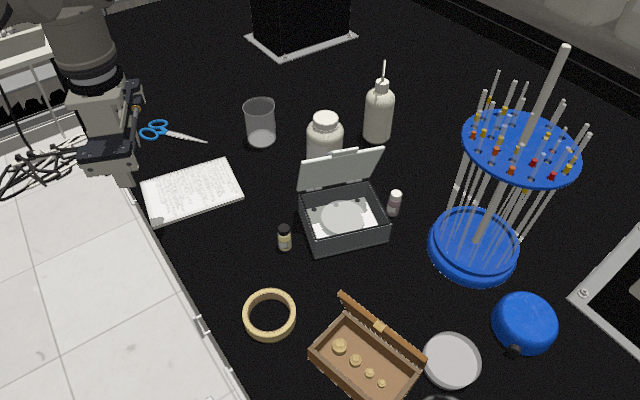

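View pics/t.png

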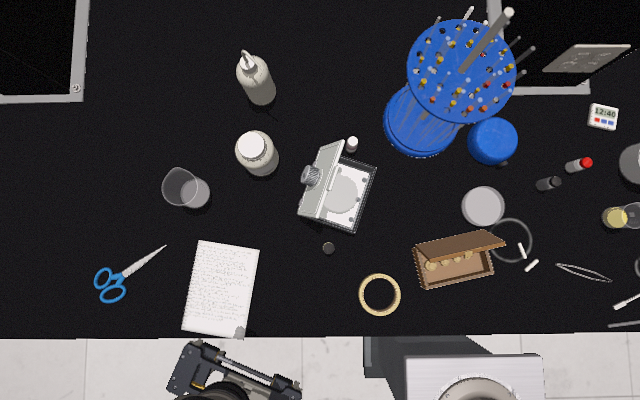

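The chamber shows at scene (343,215) and top (345,190), with its lid open and the cap at top (311,175). The vials are at scene (285,237) and (394,203). Next I'll measure.

```bash
python3 - <<'E'
from h import *
a=load('scene');b=load('top');A=cloud(a);B=cloud(b)
np.set_printoptions(precision=1,suppress=True)
for n,C,ps in(('s',A,[(285,230),(285,247),(394,195),(392,212),(326,120),(300,187),(380,150),(340,155),(355,218)]),('t',B,[(328,248),(352,143),(257,145),(311,175),(340,145),(305,215),(372,165),(355,230),(342,190)])):
    for u,v in ps: print(n,u,v,C[v,u])
x=lambda i,u0,v0,w,h,s:cv2.resize(i[v0:v0+h,u0:u0+w],None,fx=s,fy=s,interpolation=cv2.INTER_CUBIC)
o=np.hstack([x(a['img'],270,90,140,170,2.8),x(b['img'],230,110,160,170,2.5)[:476]] if 0 else [cv2.resize(a['img'][95:265,265:410],(400,469)),cv2.resize(b['img'][110:280,240:385],(400,469))])
cv2.imwrite('pics/c.png',o[:,:,::-1])
# box extents: points in z 40..62 near chamber
P=np.vstack([A.reshape(-1,3),B.reshape(-1,3)]);c0=B[190,342][:2]
m=(np.linalg.norm(P[:,:2]-c0,axis=1)<115)
for lo,hi in((50,64),(64,300)):
    Q=P[m&(P[:,2]>lo)&(P[:,2]<hi)]
    print(lo,len(Q),Q.min(0),Q.max(0),cv2.minAreaRect(Q[:,:2].astype(np.float32)))
E
```

```text
s 285 230 [408.1 329.6  62.9]
s 285 247 [402.8 325.2  15.4]
s 394 195 [642.5 273.6  65.8]
s 392 212 [641.6 268.1  16.6]
s 326 120 [622.5 488.  134.1]
s 300 187 [486.1 391.8  82.9]
s 380 150 [612.6 305.7 182.5]
s 340 155 [537.2 333.  188.4]
s 355 218 [557.4 293.8  29.8]
t 328 248 [407.2 339.1  65.6]
t 352 143 [644.9 280.6  66.5]
t 257 145 [625.7 486.5 135.2]
t 311 175 [557.2 372.7 151.6]
t 340 145 [609.4 314.1 189.2]
t 305 215 [477.3 386.8 124.8]
t 372 165 [606.4 227.2  -1.1]
t 355 230 [446.3 277.9  62.3]
t 342 190 [540.6 304.   35.5]
50 1642 [441.9 222.1  50. ] [654.1 396.2  64. ] ((556.304443359375, 305.74853515625), (138.26638793945312, 200.8447265625), 70.2728500366211)
64 4486 [446.4 231.9  64. ] [654.4 404.9 207.8] ((558.981689453125, 315.6405944824219), (152.60659790039062, 200.27552795410156), 73.80686950683594)
```

View pics/c.png

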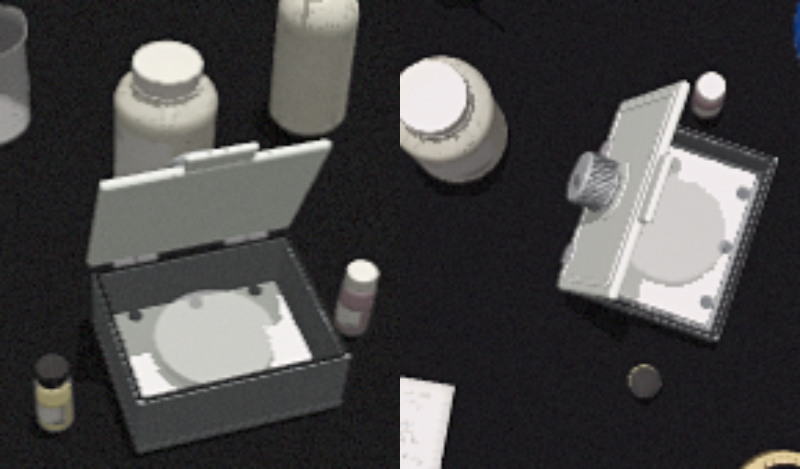

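The lid hinge is on the far (+y) side, and the lid opens toward the bottle. The rim corners in the crop are: front-left (137,405), front-right (347,355), back-right (287,240). In the top half they are (775,160) and (716,338).

```bash
cat >> h.py <<'E'
def onplane(c,u,v,z):
    K=np.array([[c['fx'],0,c['cx']],[0,c['fy'],c['cy']],[0,0,1]])
    p=cv2.undistortPoints(np.array([[[u,v]]],float),K,np.array([c['k1'],0,0,0,0.]))[0,0]
    R=np.array(c['R']);o=-R.T@c['t'];d=R.T@np.array([*p,1]);return o+d*(z-o[2])/d[2]
E
python3 - <<'E'
from h import *
np.set_printoptions(precision=3,suppress=True)
a=load('scene');b=load('top');A=cloud(a);B=cloud(b)
s=2.759
for n,c,u0,v0,ps in(('s',a,265,95,[(137,405),(347,355),(287,240),(93,270)]),('t',b,240-400/s,110,[(775,160),(716,338)])):
    for u,v in ps: print(n,onplane(c,u0+u/s,v0+v/s,60))
# lid inner face plane from scene
def plane(P):
    for _ in range(8):
        c=P.mean(0);n=np.linalg.svd(P-c)[2][2];P=P[abs((P-c)@n)<max(3,0)]if _>1 else P
    return c,n,len(P)
poly=lambda q,o:np.array([[o[0]+u/s,o[1]+v/s] for u,v in q]).astype(np.int32)
for n,C,q,o in(('in',A,[(112,195),(310,155),(278,228),(103,250)],(265,95)),('out',B,[(625,110),(660,100),(640,150),(628,165)],(240-400/s,110)),('out2',B,[(625,110),(660,100),(612,288),(575,285)],(240-400/s,110))):
    m=np.zeros((400,640),np.uint8);cv2.fillPoly(m,[poly(q,o)],1);P=C[m>0];c,nn,k=plane(P);print(n,c,nn,k,len(P))
E
```

```text
s [439.887 275.296  60.   ]
s [588.685 223.815  60.   ]
s [628.508 336.454  60.   ]
s [486.153 397.468  60.   ]
t [587.215 226.632  60.   ]
t [440.799 278.921  60.   ]
in [548.429 349.948 130.762] [-0.308 -0.874 -0.375] 315 1561
out [600.071 342.771 128.414] [0.313 0.885 0.343] 66 177
out2 [547.961 357.906 138.176] [-0.312 -0.896 -0.315] 230 920
```

```bash
cat >> h.py <<'E'
PSI=np.radians(70.6);C0=np.array([535.7,310.])
def ch(x,y,z): c,s=np.cos(PSI),np.sin(PSI);return np.array([C0[0]+c*x-s*y,C0[1]+s*x+c*y,z])
def tgt(p,yaw,tilt=0):
    s=sensors.state();R0=Ro.from_rotvec(s['tcp_rot']);a=np.radians(yaw)
    y=np.array([np.cos(a),np.sin(a),0]);z=np.array([0,0,-1.]);R1=Ro.from_matrix(np.stack([np.cross(y,z),y,z],1))
    print('pos',s['eef_pos'].round(1),'F',s['ft_force'].round(1),'q',s['joints'].round(2),'t',s['clock'])
    print('inc',(R0.inv().apply(np.array(p)-s['eef_pos'])/150).round(3),((R0.inv()*R1).as_rotvec()/(np.pi/2)).round(3))
E
python3 - <<'E'
from h import *
print(ch(90,0,290)); tgt(ch(90,0,290),160.6)
E
```

```text
[565.59450187 394.89003922 290.        ]
pos [206.6 482.3 226.1] F [-1.1  0.4  0. ] q [ 1.02  0.34  1.52 -0.    1.28 -0.15] t 0.1
inc [-2.429  0.407 -0.427] [-1.000e-03 -1.000e-03 -1.042e+00]
```

Request:
{"name": "step_arm", "arguments": {"increments": [[-0.1, 0, -0.43, 0, 0, -0.1, 40], [-0.4, 0.07, -0.43, 0, 0, -0.2, 0], [-0.7, 0.13, -0.43, 0, 0, -0.3, 0], [-1, 0.17, -0.43, 0, 0, -0.4, 0], [-1, 0.17, -0.43, 0, 0, -0.5, 0]], "grip_force": 10}}

```text
clock: 0.72
eef_pos: [357.4, 445.6, 290.1]
tcp_rot: [0.596, -3.084, 0.002]
ft_force: [-0.7, -0.3, -0.1]
grip_width: 0.503
gripper_force: 0.0
```

```bash
python3 -c "
from h import *
tgt(ch(90,0,290),160.6)"
```

```text
pos [357.4 445.6 290.1] F [-0.7 -0.3 -0.1] q [ 0.76  0.39  1.28 -0.    1.48 -1.19] t 0.725
inc [-1.162e+00 -8.310e-01  1.000e-03] [-0.    -0.001 -0.541]
```

Request:
{"name": "step_arm", "arguments": {"increments": [[-0.2, -0.14, 0, 0, 0, -0.1, 0], [-0.4, -0.28, 0, 0, 0, -0.2, 0], [-0.6, -0.42, 0, 0, 0, -0.3, 0], [-0.8, -0.56, 0, 0, 0, -0.42, 0], [-1, -0.7, 0, 0, 0, -0.54, 0]]}}

```text
clock: 1.35
eef_pos: [533.9, 404.7, 290.6]
tcp_rot: [1.816, -2.562, -0.0]
ft_force: [-0.3, 0.5, -0.4]
grip_width: 0.01
gripper_force: 0.0
```

```bash
python3 -c "
from h import *
tgt(ch(90,0,180),160.6);tgt(ch(60,0,180),160.6)
a=shot('scene','d')"
```

```text
pos [533.9 404.7 290.6] F [-0.3  0.5 -0.4] q [ 0.53  0.6   0.94  0.    1.61 -2.27] t 1.35
inc [-0.009 -0.222  0.737] [ 0.001 -0.001  0.001]
pos [533.9 404.7 290.6] F [-0.3  0.5 -0.4] q [ 0.53  0.6   0.94  0.    1.61 -2.27] t 1.35
inc [ 0.191 -0.222  0.737] [ 0.001 -0.001  0.001]
```

View pics/d.png

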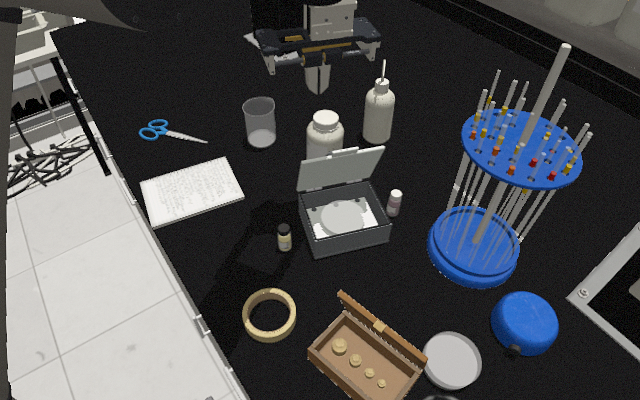

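Request:
{"name": "step_arm", "arguments": {"increments": [[0, -0.22, 0.15, 0, 0, 0, 0], [0, -0.22, 0.4, 0, 0, 0, 0], [0, -0.22, 0.7, 0, 0, 0, 0], [0.15, -0.22, 0.74, 0, 0, 0, 0], [0.29, -0.22, 0.74, 0, 0, 0, 0]]}}

```text
clock: 2.02
eef_pos: [548.2, 352.3, 178.0]
tcp_rot: [1.806, -2.566, -0.001]
ft_force: [0.7, 0.4, 0.4]
grip_width: 0.007
gripper_force: 0.0
```

```bash
python3 -c "
from h import *
for x,z in ((28,172),(13.6,166.5),(-11.4,146.5),(-30,121),(-42,91),(-45,75),(-45,68),(-45,64)): tgt(ch(x,0,z),160.6)"
```

```text
pos [548.2 352.3 178. ] F [0.7 0.4 0.4] q [ 0.45  0.62  1.21  0.    1.32 -2.34] t 2.025
inc [ 0.107 -0.016  0.041] [ 0.002 -0.002 -0.004]
pos [548.2 352.3 178. ] F [0.7 0.4 0.4] q [ 0.45  0.62  1.21  0.    1.32 -2.34] t 2.025
inc [ 0.203 -0.017  0.077] [ 0.002 -0.002 -0.004]
pos [548.2 352.3 178. ] F [0.7 0.4 0.4] q [ 0.45  0.62  1.21  0.    1.32 -2.34] t 2.025
inc [ 0.369 -0.018  0.211] [ 0.002 -0.002 -0.004]
pos [548.2 352.3 178. ] F [0.7 0.4 0.4] q [ 0.45  0.62  1.21  0.    1.32 -2.34] t 2.025
inc [ 0.493 -0.019  0.382] [ 0.002 -0.002 -0.004]
pos [548.2 352.3 178. ] F [0.7 0.4 0.4] q [ 0.45  0.62  1.21  0.    1.32 -2.34] t 2.025
inc [ 0.572 -0.02   0.582] [ 0.002 -0.002 -0.004]
pos [548.2 352.3 178. ] F [0.7 0.4 0.4] q [ 0.45  0.62  1.21  0.    1.32 -2.34] t 2.025
inc [ 0.592 -0.021  0.689] [ 0.002 -0.002 -0.004]
pos [548.2 352.3 178. ] F [0.7 0.4 0.4] q [ 0.45  0.62  1.21  0.    1.32 -2.34] t 2.025
inc [ 0.592 -0.021  0.735] [ 0.002 -0.002 -0.004]
pos [548.2 352.3 178. ] F [0.7 0.4 0.4] q [ 0.45  0.62  1.21  0.    1.32 -2.34] t 2.025
inc [ 0.591 -0.021  0.762] [ 0.002 -0.002 -0.004]
```

Slow push first, with a force check.

Request:
{"name": "step_arm", "arguments": {"increments": [[0.06, -0.02, 0.02, 0, 0, 0, 0], [0.11, -0.02, 0.04, 0, 0, 0, 0], [0.16, -0.02, 0.06, 0, 0, 0, 0], [0.2, -0.02, 0.08, 0, 0, 0, 0], [0.24, -0.02, 0.1, 0, 0, 0, 0]]}}

```text
clock: 2.65
eef_pos: [540.0, 318.0, 165.0]
tcp_rot: [-1.808, 2.568, -0.0]
ft_force: [0.8, 2.6, 0.7]
grip_width: 0.003
gripper_force: 1.0
```

```bash
python3 -c "
from h import *
for x,z in ((-11.4,146.5),(-30,121),(-42,91),(-45,75),(-45,68)): tgt(ch(x,0,z),160.6)
c=shot('top','e');cv2.imwrite('pics/e.png',c['img'][90:290,200:460,::-1])"
```

```text
pos [540. 318. 165.] F [0.8 2.6 0.7] q [ 0.41  0.58  1.31  0.    1.25 -2.39] t 2.65
inc [0.136 0.009 0.123] [-0.     0.    -0.003]
pos [540. 318. 165.] F [0.8 2.6 0.7] q [ 0.41  0.58  1.31  0.    1.25 -2.39] t 2.65
inc [0.26  0.008 0.293] [-0.     0.    -0.003]
pos [540. 318. 165.] F [0.8 2.6 0.7] q [ 0.41  0.58  1.31  0.    1.25 -2.39] t 2.65
inc [0.34  0.008 0.493] [-0.     0.    -0.003]
pos [540. 318. 165.] F [0.8 2.6 0.7] q [ 0.41  0.58  1.31  0.    1.25 -2.39] t 2.65
inc [0.36  0.008 0.6  ] [-0.     0.    -0.003]
pos [540. 318. 165.] F [0.8 2.6 0.7] q [ 0.41  0.58  1.31  0.    1.25 -2.39] t 2.65
inc [0.36  0.008 0.646] [-0.     0.    -0.003]
```

View pics/e.png

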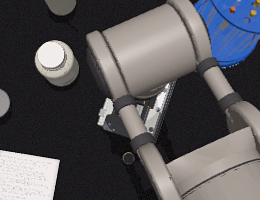

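The arm hides the lid in this view, but the 2.6 N reading confirms contact. I'll continue along the arc.

Request:
{"name": "step_arm", "arguments": {"increments": [[0.07, 0.01, 0.06, 0, 0, 0, 0], [0.13, 0.01, 0.12, 0, 0, 0, 0], [0.2, 0.01, 0.2, 0, 0, 0, 0], [0.26, 0.01, 0.29, 0, 0, 0, 0], [0.3, 0.01, 0.38, 0, 0, 0, 0]]}}

```text
clock: 3.32
eef_pos: [523.4, 275.5, 107.7]
tcp_rot: [1.808, -2.569, 0.001]
ft_force: [1.4, 0.8, 1.9]
grip_width: 0.005
gripper_force: 1.0
```

Request:
{"name": "step_arm", "arguments": {"increments": [[0.03, 0, 0.06, 0, 0, 0, 0], [0.04, 0, 0.11, 0, 0, 0, 0], [0.05, 0, 0.16, 0, 0, 0, 0], [0.06, 0, 0.19, 0, 0, 0, 0], [0.06, 0, 0.22, 0, 0, 0, 0]]}}

```text
clock: 3.95
eef_pos: [520.3, 267.8, 75.0]
tcp_rot: [1.809, -2.568, 0.0]
ft_force: [-1.0, -0.9, 1.1]
grip_width: 0.002
gripper_force: 0.8
```

Request:
{"name": "step_arm", "arguments": {"increments": [[0, 0, 0.01, 0, 0, 0, 0], [0, 0, 0.02, 0, 0, 0, 0], [0, 0, 0.03, 0, 0, 0, 0], [0, 0, 0.04, 0, 0, 0, 0], [0, 0, 0.05, 0, 0, 0, 0]]}}

```text
clock: 4.58
eef_pos: [520.6, 267.9, 69.9]
tcp_rot: [-1.808, 2.568, -0.001]
ft_force: [-7.8, -3.5, 25.0]
grip_width: 0.002
gripper_force: 12.4
```

Firm stop at 25 N. Now I'll lift and look with the wrist camera.

Request:
{"name": "step_arm", "arguments": {"increments": [[0, 0, 0, 0, 0, 0, 0], [0, 0, -0.3, 0, 0, 0, 0], [0, 0, -0.6, 0, 0, 0, 40], [-0.15, 0, -0.8, 0, 0, 0, 85], [-0.31, 0, -0.9, 0, 0, 0, 85]]}}

```text
clock: 5.2
eef_pos: [537.0, 312.4, 205.2]
tcp_rot: [-1.806, 2.566, -0.001]
ft_force: [-0.1, -0.6, 0.1]
grip_width: 0.283
gripper_force: 0.0
```

```bash
python3 - <<'E'
from h import *
tgt(ch(0,0,200),160.6)
s=sensors.state();c=shot('wrist','w');X=cloud(c);H=np.array(c['hand_eye']);print(H.round(2),c['fx'])
W=Ro.from_rotvec(s['tcp_rot']).apply(X.reshape(-1,3)@H[:3,:3].T+H[:3,3])+s['eef_pos'];W=W.reshape(400,640,3);np.save('pics/W.npy',W)
ok=c['z_map']>0
d=np.hypot(W[...,0]-C0[0],W[...,1]-C0[1])
m=ok&(d<45)&(W[...,2]>90)&(W[...,2]<115);print(m.sum(),W[m].mean(0),W[m].min(0),W[m].max(0),np.percentile(W[m][:,2],[10,50,90]))
m=ok&(d<60)&(W[...,2]>60)&(W[...,2]<80);P=W[m];print(len(P),P.mean(0));
if len(P)>9: print(np.linalg.lstsq(np.c_[P[:,:2]-C0,np.ones(len(P))],P[:,2],rcond=None)[0])
E
```

```text
pos [537.  312.4 205.2] F [-0.1 -0.6  0.1] q [ 0.4   0.53  1.28  0.    1.33 -2.39] t 5.2
inc [0.018 0.003 0.034] [-0.002  0.002 -0.004]
[[   0.     -0.97   -0.24   65.21]
 [   1.      0.      0.     -0.4 ]
 [   0.     -0.24    0.97 -158.66]
 [   0.      0.      0.      1.  ]] 310.7948443825959
1726 [536.86438454 308.15681946 101.66802842] [516.7807227  288.64041183  90.07441066] [557.89827989 329.97349383 105.87916667] [100.11866323 102.05991073 103.17610496]
9802 [533.63122955 305.34084782  70.69659675]
[ 1.45403445e-04 -5.47200533e-04  7.06943481e+01]
```

View pics/w.png

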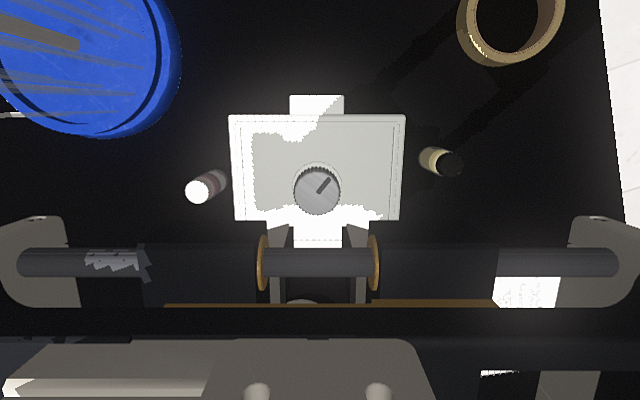

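The lid is shut and flat. The cap sits at image (317,190) with its pointer toward the upper right, (317,192) to (329,179). That puts cap_turn at about 137° (2.4 rad), with the cap centre near (537,309).

```bash
python3 - <<'E'
from h import *
W=np.load('pics/W.npy');m=(np.hypot(W[...,0]-537,W[...,1]-309)<26)&(W[...,2]>100)&(W[...,2]<106)
print(W[m].mean(0),m.sum(),cv2.minEnclosingCircle(W[m][:,:2].astype(np.float32)))
tgt([537,309,77],160.6)
E
```

```text
[537.21603828 309.02063177 102.20632649] 1558 ((537.3985595703125, 309.34906005859375), 19.772140502929688)
pos [537.9 315.3 206.3] F [-0.2  0.5  0.6] q [ 0.41  0.54  1.27  0.    1.33 -2.39] t 5.25
inc [ 0.047 -0.005  0.862] [-0.003  0.004 -0.003]
```

Request:
{"name": "step_arm", "arguments": {"increments": [[0, 0, 0.03, 0, 0, 0, 91], [0, 0, 0.03, 0, 0, 0, 91], [0.02, 0, 0.03, 0, 0, 0, 91], [0.02, 0, 0.2, 0, 0, 0, 91], [0.02, 0, 0.4, 0, 0, 0, 91]]}}

```text
clock: 5.88
eef_pos: [535.3, 308.2, 142.4]
tcp_rot: [-1.807, 2.568, -0.0]
ft_force: [-0.5, -0.1, -0.5]
grip_width: 0.869
gripper_force: 0.0
```

```bash
python3 -c "
from h import *
tgt([537,309,77],160.6)"
```

```text
pos [535.3 308.2 142.4] F [-0.5 -0.1 -0.5] q [ 0.4   0.58  1.37 -0.    1.19 -2.4 ] t 5.875
inc [-0.008 -0.009  0.436] [-0.001  0.    -0.004]
```

Request:
{"name": "step_arm", "arguments": {"increments": [[-0.01, -0.01, 0.15, 0, 0, 0, 91], [-0.01, -0.01, 0.3, 0, 0, 0, 91], [-0.01, -0.01, 0.4, 0, 0, 0, 91], [-0.01, -0.01, 0.43, 0, 0, 0, 91], [-0.01, -0.01, 0.43, 0, 0, 0, 91]]}}

```text
clock: 6.5
eef_pos: [537.2, 309.7, 78.5]
tcp_rot: [-1.808, 2.569, -0.0]
ft_force: [0.1, -0.2, 0.4]
grip_width: 0.992
gripper_force: 0.0
```

```bash
python3 -c "
from h import *
tgt([537,309,78],160.6)"
```

```text
pos [537.2 309.7  78.5] F [ 0.1 -0.2  0.4] q [ 0.4   0.65  1.43  0.    1.05 -2.4 ] t 6.5
inc [ 0.005 -0.     0.003] [-0.     0.    -0.004]
```

Request:
{"name": "step_arm", "arguments": {"increments": [[0, 0, 0, 0, 0, 0, 60], [0, 0, 0, 0, 0, 0, 30], [0, 0, 0, 0, 0, 0, 30], [0, 0, 0, 0, 0, 0, 30], [0, 0, 0, 0, 0, 0, 30]], "grip_force": 18}}

```text
clock: 7.12
eef_pos: [537.0, 309.8, 78.3]
tcp_rot: [-1.808, 2.569, 0.0]
ft_force: [0.6, 0.6, -0.3]
grip_width: 0.497
gripper_force: 0.0
```

Request:
{"name": "step_arm", "arguments": {"increments": [[0, 0, 0, 0, 0, 0.05, 20], [0, 0, 0, 0, 0, 0.1, 20], [0, 0, 0, 0, 0, 0.2, 20], [0, 0, 0.003, 0, 0, 0.3, 20], [0, 0, 0.003, 0, 0, 0.4, 20]]}}

```text
clock: 7.75
eef_pos: [537.0, 309.9, 77.9]
tcp_rot: [-0.918, 3.004, 0.0]
ft_force: [-0.4, 0.2, -0.0]
grip_width: 0.428
gripper_force: 18.0
```

```bash
python3 -c "
from h import *
s=sensors.state();print(s['wrist_torque'],s['gripper_force'],s['grip_width'],s['joints'][5])
tgt([537.3,309.3,78],160.6)"
```

```text
[0.18150639 0.11729574 0.08632247] 17.993995103461202 0.4280594149484089 -1.7646263625584795
pos [537.  309.9  77.9] F [-0.4  0.2 -0. ] q [ 0.4   0.66  1.43  0.    1.05 -1.76] t 7.75
inc [ 0.001 -0.004 -0.001] [ 0.     0.    -0.407]
```

Request:
{"name": "step_arm", "arguments": {"increments": [[0, 0, 0, 0, 0, 0.11, 20], [0, 0, 0, 0, 0, 0.22, 20], [0, 0, 0.003, 0, 0, 0.33, 20], [0, 0, 0.003, 0, 0, 0.44, 20], [0, 0, 0.003, 0, 0, 0.55, 20]]}}

```text
clock: 8.38
eef_pos: [537.0, 310.2, 77.4]
tcp_rot: [0.424, 3.113, 0.001]
ft_force: [-0.9, 1.7, -1.0]
grip_width: 0.426
gripper_force: 18.0
```

Request:
{"name": "step_arm", "arguments": {"increments": [[0, 0, 0, 0, 0, 0.1, 20], [0, 0, 0, 0, 0, 0.2, 20], [0, 0, 0.003, 0, 0, 0.3, 20], [0, 0, 0.003, 0, 0, 0.38, 20], [0, 0, 0.003, 0, 0, 0.44, 20]]}}

```text
clock: 9.0
eef_pos: [537.2, 310.5, 77.0]
tcp_rot: [1.45, 2.787, 0.002]
ft_force: [0.9, 1.8, -0.6]
grip_width: 0.432
gripper_force: 18.0
```

```bash
python3 -c "
from h import *
s=sensors.state();print(s['wrist_torque'],s['gripper_force'],s['grip_width'],s['joints'][5])
tgt([537.3,309.3,77],160.6)"
```

```text
[ 0.3852035  -0.04355838  0.00601424] 17.997135802579578 0.4315776713799385 -0.21132028047426626
pos [537.2 310.5  77. ] F [ 0.9  1.8 -0.6] q [ 0.4   0.66  1.43  0.    1.05 -0.21] t 9.0
inc [-0.007 -0.004 -0.   ] [ 1.000e-03  1.000e-03 -1.395e+00]
```

Total turned so far is about 125°. I'll turn slowly now and read the torque at each stage.

Request:
{"name": "step_arm", "arguments": {"increments": [[0, 0, 0, 0, 0, 0.03, 20], [0, 0, 0, 0, 0, 0.06, 20], [0, 0, 0, 0, 0, 0.09, 20], [0, 0, 0, 0, 0, 0.12, 20], [0, 0, 0, 0, 0, 0.15, 20]]}}

```text
clock: 9.62
eef_pos: [537.2, 310.5, 76.8]
tcp_rot: [-1.765, -2.599, -0.002]
ft_force: [1.2, 2.5, -2.0]
grip_width: 0.429
gripper_force: 18.0
```

```bash
python3 -c "
from h import *
s=sensors.state();print(s['wrist_torque'],s['joint_efforts'],s['joints'][5])"
```

```text
[ 0.44227493 -0.24038122  0.08980172] [ -1.30879305 -56.27773404 -20.84642172  -0.51123703   0.71354393
  -0.43708493] 0.022440511008765218
```

Request:
{"name": "step_arm", "arguments": {"increments": [[0, 0, 0, 0, 0, 0.03, 20], [0, 0, 0, 0, 0, 0.06, 20], [0, 0, 0, 0, 0, 0.09, 20], [0, 0, 0, 0, 0, 0.12, 20], [0, 0, 0, 0, 0, 0.15, 20]]}}

```text
clock: 10.25
eef_pos: [537.4, 310.2, 76.9]
tcp_rot: [2.057, 2.374, 0.002]
ft_force: [1.2, 2.7, -0.6]
grip_width: 0.43
gripper_force: 18.0
```

```bash
python3 -c "
from h import *
s=sensors.state();print(s['wrist_torque'],s['joint_efforts'],s['joints'][5])"
```

```text
[ 0.30084811 -0.13500776  0.5366814 ] [-1.05418447e+00 -5.57666230e+01 -2.08430940e+01 -3.38741520e-02
  5.70890531e-01  4.44959512e-02] 0.25727743228241584
```

Request:
{"name": "step_arm", "arguments": {"increments": [[0, 0, 0, 0, 0, 0.03, 20], [0, 0, 0, 0, 0, 0.05, 20], [0, 0, 0, 0, 0, 0.05, 20], [0, 0, 0, 0, 0, 0.05, 20], [0, 0, 0, 0, 0, 0.05, 20]]}}

```text
clock: 10.88
eef_pos: [537.3, 310.0, 77.0]
tcp_rot: [2.148, 2.292, 0.002]
ft_force: [3.5, 3.1, -1.9]
grip_width: 0.43
gripper_force: 18.0
```

```bash
python3 -c "
from h import *
s=sensors.state();print(s['wrist_torque'],s['joints'][5],s['eef_pos'])
c=shot('wrist');cv2.imwrite('pics/v.png',cv2.resize(c['img'][150:350,220:420,::-1],(600,600),interpolation=cv2.INTER_CUBIC))"
```

```text
[ 0.42184875 -0.46746172  0.44761668] 0.3347462902377136 [537.31364788 310.02834176  76.99944262]
```

View pics/v.png

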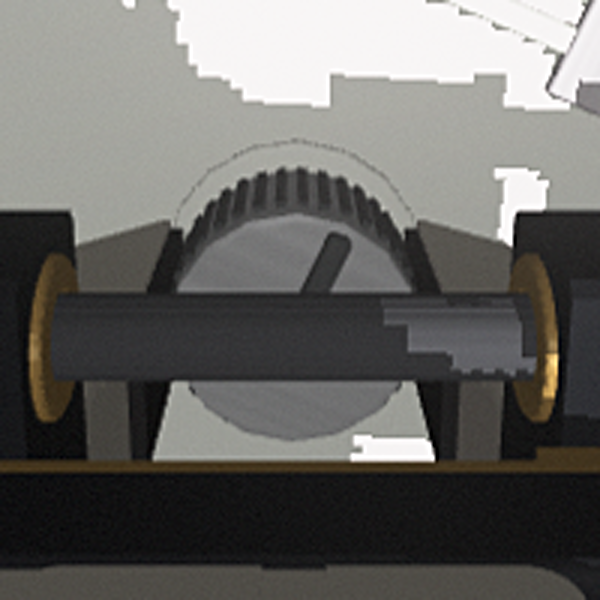

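In the crop the pointer tip is at (340,242) and the cap centre at (295,325), so the pointer is about 28° off the tool's x axis. That is a world angle of about 66° against chamber x at 70.6°, so the cap is bottomed, which agrees with the torque. Now the quarter turn back.

Request:
{"name": "step_arm", "arguments": {"increments": [[0, 0, 0, 0, 0, -0.08, 20], [0, 0, 0, 0, 0, -0.18, 20], [0, 0, -0.002, 0, 0, -0.28, 20], [0, 0, -0.003, 0, 0, -0.38, 20], [0, 0, -0.003, 0, 0, -0.48, 20]]}}

```text
clock: 11.55
eef_pos: [537.4, 310.0, 77.4]
tcp_rot: [1.148, 2.924, 0.002]
ft_force: [3.3, 2.5, -1.4]
grip_width: 0.423
gripper_force: 18.0
```

Request:
{"name": "step_arm", "arguments": {"increments": [[0, 0, 0, 0, 0, -0.1, 20], [0, 0, 0, 0, 0, -0.2, 20], [0, 0, -0.002, 0, 0, -0.3, 20], [0, 0, -0.003, 0, 0, -0.4, 20], [0, 0, -0.003, 0, 0, -0.5, 20]]}}

```text
clock: 12.18
eef_pos: [537.3, 310.1, 77.9]
tcp_rot: [-0.058, 3.14, 0.002]
ft_force: [2.4, 3.5, -1.4]
grip_width: 0.428
gripper_force: 18.0
```

Request:
{"name": "step_arm", "arguments": {"increments": [[0, 0, 0, 0, 0, -0.01, 20], [0, 0, 0, 0, 0, -0.03, 20], [0, 0, 0, 0, 0, -0.03, 20], [0, 0, 0, 0, 0, -0.03, 20], [0, 0, 0, 0, 0, -0.03, 20]]}}

```text
clock: 12.8
eef_pos: [537.4, 310.1, 78.0]
tcp_rot: [-0.12, 3.138, 0.001]
ft_force: [3.9, 4.0, -1.2]
grip_width: 0.429
gripper_force: 18.0
```

```bash
python3 -c "
from h import *
s=sensors.state();print(s['wrist_torque'],s['joints'][5],s['eef_pos'],s['tcp_rot'])
c=shot('wrist');cv2.imwrite('pics/u.png',cv2.resize(c['img'][150:350,220:420,::-1],(600,600),interpolation=cv2.INTER_CUBIC))"
```

```text
[ 0.69113693 -0.54908928  0.06033021] -1.2477875104965903 [537.3573716  310.08337289  78.00818016] [-1.19850483e-01  3.13833067e+00  1.45360859e-03]
```

View pics/u.png

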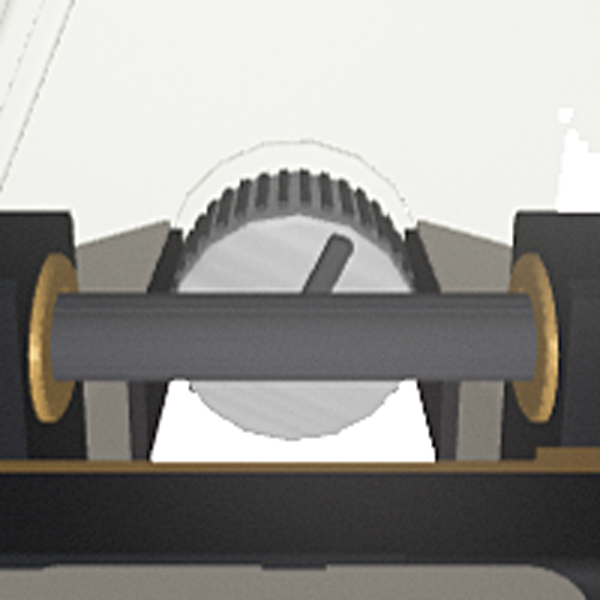

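The pointer has not shifted in the fingers (tip still at (341,242)), and the tool turned back 1.58 rad with a steady grip. I'm handing in.

```bash
python3 -c "
from h import *
print(order.close_job())"
```

```text
the job is handed in; nothing more can be done
None
```

I handed the job in with the lid shut, the cap bottomed out and then backed off 1.58 rad (about a quarter turn), and the fingers still holding it at 18 N; the hand-in returned no verdict.

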